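# Lay out a lighting circuit on the practice board

## Task

Set out the lighting circuit on the plywood board, where behind means towards the grey cable duct: stand the breaker with the red toggle midway between the junction box and the socket with its long side running front to back, the lamp holder directly behind that breaker, and the light switch directly behind the socket, each of these two with a gap of one to four centimetres to the thing in front of it. Close the junction box with its grey lid last of all, properly seated, and leave the breaker with the blue toggle where it is.

Things in the scene. Friction and masses are not known exactly. Their poses are not given: they have to be found in the camera images.
- board: Plywood board fixed to the bench, 300 (x) x 340 (y) x 15 mm; origin at the centre of its underside, z up, x to the back, y left. A grey cable duct, top 50 mm above the bench, runs along its back edge (x 120 to 150 mm); low fittings (to 19 mm above the board) at the front edge, x below -125. Junction box and socket are screwed on at x = -60 mm, one at y = 100, one at y = -100 mm, either way round.
- junction_box: Open grey junction box screwed to the board: outside 84 (x) x 60 (y) x 40 mm high, walls 4 mm (opening 76 x 52 mm), axes parallel to the board's; origin at the centre of its underside, on the board's top. Its rim is 40 mm above the origin.
- socket: White surface socket outlet screwed to the board, 76 x 76 x 40 mm high, with a round grey outline and two dark holes on top; axes parallel to the board's; origin at the centre of its underside, on the board's top.
- breaker_c (a point): Loose white two-module circuit breaker with a red toggle on top: foot 80 (x) x 36 (y) x 45 mm high, above it a nose 46 (x) x 36 (y) mm up to 68 mm (the toggle reaches 75 mm). Point at its centre, 34 mm above its underside; x along its long side, z up. Grasp it across its 36 mm width (y).
- lampholder_c (a point): Loose white lamp holder standing upright: round base 64 mm in diameter and 12 mm high, narrowing at 18 mm height to a straight neck 42 mm in diameter up to 60 mm; dark ring inside the top. Point on its axis 30 mm above its underside, z up.
- switch_c (a point): Loose white light switch box 56 x 56 x 42 mm high with a green rocker in a black frame on top (to 44.5 mm). Point at its centre, 21 mm above its underside, x and y along its sides, z up.
- lid_c (a point): Loose grey lid of the junction box, right way up: cover 84 (x) x 60 (y) x 16 mm high, below it a lip 70 x 46 mm reaching 5 mm down, 21 mm high in all. Point at its centre, 10.5 mm above its underside; x along its long side, z up. Seated, the cover rests on the rim, the lip inside (3 mm play each way), this point 45.5 mm above the box's origin. Fits either way round.
- spare_c (a point): Loose single-module breaker with a blue toggle, not part of the job: foot 80 (x) x 18 (y) x 45 mm high, 68 mm high in all (75 with the toggle), standing on the bench. Point 34 mm above its underside; x along its long side.

How it is judged:
By the outcome, as a careful person would: the job done as asked, in the order asked, and still so for the second after the job is handed in, with the robot touching nothing.
It also fails if it takes over 128 s, if anything falls off the work surface, if the arm or the gripper's body presses on something with over 40 N, if the wrist force passes 120 N, or if a joint passes its speed limit or range.

## Robot

A 6-joint arm with a two-finger parallel gripper is mounted at the origin on the work surface. World frame = base frame: x ahead of the robot, y to its left, z up, the work surface at z = 0. Lengths are in m, angles in rad, forces in N, time in s.
With the tool pointing down it reaches from about 0.375 to 0.9 m from the base axis. Payload 3.1 kg.
Tool frame: the origin (TCP) lies at the very end of the fingers, on their centre line; the grasp point (between the pads) lies 19 mm behind it (robot.grip_depth is the distance from the TCP to the grasp point, in m); z points along the fingers, y is the direction in which the jaws open and shut (so a half turn about z gives the same grasp; the last joint's range is limited). The gripper opens to 87 mm and grips with 3 to 60 N. Pads are 19 mm wide; open, the fingers measure 117 mm over their backs; the gripper's body (75 mm by 190 mm) begins 51 mm behind the grasp point.
Start: joints at [1.141, 0.527, 1.433, -0, 1.181, -0.178], TCP at [0.156, 0.605, 0.223] pointing down, gripper open.
Joint ranges: [-3.08, 3.08], [-0.75, 2.2], [0.22, 2.44], [-1.43, 4.57], [0, 2.65], [-2.85, 2.85]. Speed limits (rad/s): [2.79, 2.79, 3.14, 3.14, 3.14, 3.14].

## Interface

Orientations are given as a unit quaternion [x, y, z, w].
In Python, from rig import robot gives the robot as it stands.
- The arm moves only by the tool drive_tool, never from a script. Its argument "series" is a list of rows, each a list of 7 numbers: the shift along the tool's x, y, z in m, then the turn, a rotation vector about the tool's x, y, z in degrees, then the opening, from 0 (shut) to 1 (fully open). A call has 1 to 5 rows; each row shifts and turns the commanded pose from where the row before left it, along the tool's axes as they then stand; what a row does not reach is not made up. A row lasts 1/8 s, in which the tool goes at most 62.5 mm and 10.7 degrees, less where a joint would pass 70% of its speed; a pose out of reach is approached as far as the arm can. A call is refused whole if a number of a shift passes 0.0625 or a number of a turn 10.7, either way. A call with a gripper value outside its range is refused whole. The fingers move at their own pace and stop on an object; "squeeze" is the grip in N (left out, the last holds). Time passes only in rows, so rows that do not move let the fingers close. It gives the time, the measured TCP pose, the force and the opening at its end, in the units of the state.
- robot.get_obs(): the state, without advancing time (a new reading comes with each control period).
- robot.camera(name): name is "scene" or "top"; returns (picture, depth): 480x640x3 uint8, blue, green, red; 480x640 float32, m along the optical axis (not along the pixel's ray), 0 where there is no reading.
- robot.camera_model(name): a dict with "fx", "fy", "cx", "cy" (pixels), "R" (3x3) and "t" (3): a world point X has camera coordinates R X + t. Camera axes: x right, y down, z forward; pixel columns grow to the right and rows downward; lengths in m; the calibration is good to about 2 mm. A picture is of the moment at which its call begins. camera_model takes no time and is no camera call.
- robot.hand_in(): hands the job in, once; it reports no verdict.
The state is a dict: "time": time; "q": joint angles; "joint_velocities": joint speeds; "joint_torque": joint torques, N m; "position": TCP position; "tool_rot": TCP orientation; "ft_force": force on the tool from outside, world axes, zero at the start; "moment": the same for the moment, N m; "grip_width": finger opening in m.
Only numpy, scipy, OpenCV 4.12 (cv2) and the standard library are available. Lean on these libraries where they do the work, as an engineer would, in place of code of your own. Each camera call takes 0.05 s, during which the arm holds its last target. There are 200 camera calls.

## Working session

There is one attempt and no reset: what is moved stays moved. The work goes in short steps, Python scripts to look and compute and a tool call to move; the robot and the scene stay as the last step left them, time stands still between calls to the robot, and variables do not carry over. Pictures are saved under pics/ and viewed, about 12 in all and at most 16, crops included, and the job is handed in when it is done.

Besides the shell and the picture viewer there is one more tool, called in YAML: its name, and indented under it one key for each argument. drive_tool: Moves the arm, as the interface text tells. Its arguments: {"type":"object","properties":{"series":{"type":"array"},"squeeze":{"type":"number"}},"required":["series"]}

```bash
mkdir -p pics; ls
python3 - <<'E'
from rig import robot
import cv2,numpy as np
o=robot.get_obs();print(o['time'],o['position'],o['tool_rot'],o['grip_width'])
for n in ('scene','top'):
    p,d=robot.camera(n);cv2.imwrite(f'pics/{n}0.png',p);np.save(f'pics/{n}0.npy',d)
    m=robot.camera_model(n);print(n,m,(d>0).mean())
E
```

```text
pics
0.0 [0.15537994 0.60460946 0.22156932] [ 1.25555419e-01  9.92086001e-01 -1.05182556e-03 -3.12938646e-04] 0.08698678545214737
scene {'fx': 477.4864709716466, 'fy': 477.4864709716466, 'cx': 326.97949718962366, 'cy': 239.42751585081243, 'R': array([[-0.19917614,  0.97985629, -0.01450895],
       [ 0.84835956,  0.16499789, -0.50305243],
       [-0.49052514, -0.11250485, -0.8641341 ]]), 't': array([ 0.05044912, -0.41445251,  1.35591341])} 0.99595703125
top {'fx': 474.30749754462227, 'fy': 474.30749754462227, 'cx': 322.11362743543975, 'cy': 228.29281211866243, 'R': array([[ 0.01064335, -0.99987887, -0.01135625],
       [-0.9916482 , -0.00909457, -0.12865126],
       [ 0.12853239,  0.01263068, -0.99162487]]), 't': array([0.08187241, 0.50512703, 0.85444376])} 0.9961979166666667
```

View pics/scene0.png

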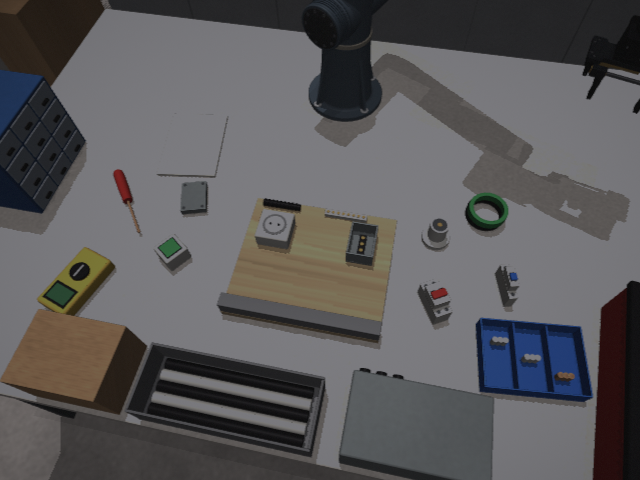

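View pics/top0.png

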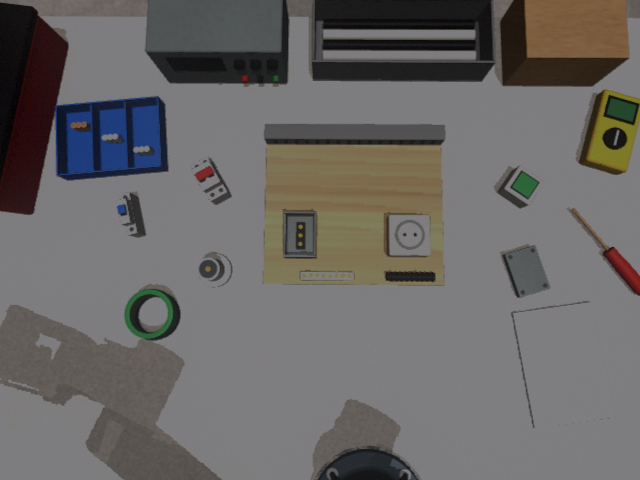

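The top view shows the junction box at (300,235), socket (409,235), red breaker (210,180), lamp holder (212,268), switch (520,186), lid (526,270) and the spare (128,213). Next I measure from depth.

```bash
cat > h.py <<'E'
from rig import robot
import cv2,numpy as np
from scipy.spatial.transform import Rotation as Ro
def cloud(n,d):
    m=robot.camera_model(n);v,u=np.mgrid[:480,:640]
    c=np.stack([(u-m['cx'])/m['fx']*d,(v-m['cy'])/m['fy']*d,d],-1)
    return (c-m['t'])@m['R']
def rect(P,c,r,z0,z1):
    "minAreaRect of the cloud points in a height band near c"
    s=(np.hypot(P[...,0]-c[0],P[...,1]-c[1])<r)&(P[...,2]>z0)&(P[...,2]<z1)
    q=P[s]
    if len(q)<5: return None
    (x,y),(w,h),a=cv2.minAreaRect((q[:,:2]*1000).astype(np.float32))
    if w<h: w,h,a=h,w,a+90
    return dict(c=(round(x,1),round(y,1)),size=(round(w,1),round(h,1)),yaw=round((a+90)%180-90,1),z=round(float(np.median(q[:,2]))*1000,1),n=len(q))
def go(x,y,z,yaw=None):
    "tool y axis to world heading yaw (deg, mod 180): turn, then tool-frame shift"
    o=robot.get_obs();R=Ro.from_quat(o['tool_rot']);p=o['position'];M=R.as_matrix()
    h=np.degrees(np.arctan2(M[1,1],M[0,1]))
    t=0 if yaw is None else (yaw-h+90)%180-90
    # tool z down: positive tool-z turn lowers heading
    R2=Ro.from_euler('z',t,degrees=True)*R
    dw=np.array([x,y,z])-p
    print('t',round(o['time'],2),'pos',p.round(4),'heading',round(h,1),'F',o['ft_force'].round(1),'w',round(o['grip_width'],4),'tilt',(M[:,2]*1000).round(1))
    print('tool turn z',round(-t,1),'shift before turn',R.inv().apply(dw).round(4),'after turn',R2.inv().apply(dw).round(4))
E
python3 - <<'E'
from h import *
d=np.load('pics/top0.npy');P=cloud('top',d)
for k,(u,v) in dict(board=(350,190),box=(300,235),sock=(409,235),brk=(210,180),lamp=(212,268),sw=(522,184),lid=(526,270),spare=(128,213),bench=(470,300),duct=(350,134)).items(): print(k,P[v,u].round(4))
g=lambda u,v:P[v,u]
print('sock',rect(P,g(409,235),.06,.045,.065))
print('box',rect(P,g(300,235),.06,.045,.065))
print('brk nose',rect(P,g(210,180),.06,.06,.08),'foot',rect(P,g(210,180),.06,.035,.08))
print('lamp',rect(P,g(212,268),.06,.05,.07),'base',rect(P,g(212,268),.06,.006,.016))
print('sw',rect(P,g(522,184),.06,.036,.06))
print('lid',rect(P,g(526,270),.07,.014,.03))
print('spare',rect(P,g(128,213),.07,.035,.09))
print('duct',rect(P,g(350,134),.3,.04,.056))
E
```

```text
board [0.5811 0.0342 0.0172]
box [0.4912 0.128  0.034 ]
sock [ 0.49   -0.0706  0.0602]
brk [0.5866 0.2919 0.0688]
lamp [0.4269 0.2836 0.0612]
sw [ 0.5884 -0.2826  0.0487]
lid [ 0.4307 -0.2931  0.0241]
spare [0.5244 0.4384 0.0686]
bench [ 0.374  -0.1942  0.0019]
duct [0.6807 0.0362 0.0526]
sock {'c': (490.6, -72.5), 'size': (76.6, 74.6), 'yaw': -89.9, 'z': 56.7, 'n': 1728}
box {'c': (491.0, 127.5), 'size': (84.4, 60.1), 'yaw': 0.2, 'z': 55.5, 'n': 414}
brk nose {'c': (595.1, 299.8), 'size': (47.5, 35.9), 'yaw': 30.3, 'z': 70.4, 'n': 515} foot {'c': (595.1, 299.6), 'size': (80.5, 36.2), 'yaw': 30.1, 'z': 67.8, 'n': 888}
lamp {'c': (425.2, 290.4), 'size': (41.2, 39.7), 'yaw': -89.0, 'z': 61.4, 'n': 446} base {'c': (413.5, 288.5), 'size': (85.6, 56.1), 'yaw': -9.1, 'z': 14.0, 'n': 212}
sw {'c': (588.1, -289.2), 'size': (57.1, 56.6), 'yaw': -34.7, 'z': 44.2, 'n': 922}
lid {'c': (429.2, -296.7), 'size': (84.1, 62.1), 'yaw': 17.2, 'z': 22.2, 'n': 1523}
spare {'c': (527.9, 446.5), 'size': (80.5, 19.7), 'yaw': 14.4, 'z': 58.4, 'n': 628}
duct {'c': (693.0, 49.6), 'size': (559.6, 488.5), 'yaw': 89.9, 'z': 51.2, 'n': 6012}
```

```bash
python3 -c "
from h import *
go(.595,.2997,.15,120.2)"
```

```text
t 0.1 pos [0.1554 0.6047 0.2216] heading 75.6 F [0.1 0.2 0.5] w 0.0869 tilt [-8.0e-01 -1.8e+00 -1.0e+03]
tool turn z -44.6 shift before turn [-0.5017 -0.1857  0.0718] after turn [-0.2266 -0.4846  0.0725]
```

drive_tool:
  series:
    - [0,0,0.0,0,0,-9,1]
    - [0,0,0,0,0,-9,1]
    - [0,0,0,0,0,-9,1]
    - [0,0,0,0,0,-9,1]
    - [0,0,0,0,0,-9,1]

```text
time: 0.72
position: [0.1555, 0.6049, 0.222]
tool_rot: [-0.266, 0.964, -0.0, -0.0]
ft_force: [-0.0, 0.3, -0.2]
grip_width: 0.0871
```

drive_tool:
  series:
    - [-0.0227,-0.0485,0.0072,0,0,0,1]
    - [-0.0227,-0.0485,0.0072,0,0,0,1]
    - [-0.0227,-0.0485,0.0072,0,0,0,1]
    - [-0.0227,-0.0485,0.0072,0,0,0,1]
    - [-0.0227,-0.0485,0.0072,0,0,0,1]

```text
time: 1.35
position: [0.3778, 0.453, 0.186]
tool_rot: [-0.264, 0.965, -0.0, -0.0]
ft_force: [0.3, 1.0, 0.4]
grip_width: 0.0871
```

drive_tool:
  series:
    - [-0.0227,-0.0485,0.0072,0,0,0,1]
    - [-0.0227,-0.0485,0.0072,0,0,0,1]
    - [-0.0227,-0.0485,0.0072,0,0,0,1]
    - [-0.0227,-0.0485,0.0072,0,0,0,1]
    - [-0.0227,-0.0485,0.0072,0,0,0,1]

```text
time: 1.98
position: [0.5988, 0.3019, 0.1498]
tool_rot: [-0.264, 0.965, 0.0, -0.001]
ft_force: [0.4, 1.0, 0.6]
grip_width: 0.0867
```

```bash
python3 -c "
from h import *
go(.595,.2997,.021,120.2)"
```

```text
t 1.98 pos [0.5988 0.3019 0.1498] heading 120.6 F [0.4 1.  0.6] w 0.0867 tilt [-1.e+00 -1.e-01 -1.e+03]
tool turn z 0.4 shift before turn [ 0.0043 -0.      0.1288] after turn [ 4.300e-03 -1.000e-04  1.288e-01]
```

drive_tool:
  series:
    - [0.0043,0,0.04,0,0,0.4,1]
    - [0,0,0.04,0,0,0,1]
    - [0,0,0.03,0,0,0,1]
    - [0,0,0.019,0,0,0,1]
    - [0,0,0,0,0,0,0.8]

```text
time: 2.6
position: [0.5929, 0.3006, 0.0199]
tool_rot: [-0.26, 0.966, -0.0, -0.002]
ft_force: [0.5, -0.0, -0.2]
grip_width: 0.0828
```

drive_tool:
  series:
    - [0,0,0,0,0,0,0]
    - [0,0,0,0,0,0,0]
    - [0,0,0,0,0,0,0]
    - [0,0,0,0,0,0,0]
    - [0,0,0,0,0,0,0]
  squeeze: 25

```text
time: 3.22
position: [0.5943, 0.3009, 0.0218]
tool_rot: [-0.26, 0.966, -0.0, 0.0]
ft_force: [0.6, -0.5, 1.8]
grip_width: 0.0359
```

drive_tool:
  series:
    - [0,0,0,0,0,0,0]
    - [0,0,-0.02,0,0,0,0]
    - [0,0,-0.04,0,0,0,0]
    - [0,0,-0.04,0,0,0,0]
    - [0,0,-0.03,0,0,0,0]

```text
time: 3.85
position: [0.5945, 0.3012, 0.1544]
tool_rot: [-0.26, 0.966, 0.0, 0.001]
ft_force: [0.2, -0.2, -2.5]
grip_width: 0.0355
```

```bash
python3 -c "
from h import *
go(.491,.0275,.15,90)"
```

```text
t 3.85 pos [0.5945 0.3012 0.1544] heading 120.2 F [ 0.2 -0.2 -2.5] w 0.0355 tilt [ 2.1e+00  8.0e-01 -1.0e+03]
tool turn z 30.2 shift before turn [ 0.227  -0.1846  0.0039] after turn [ 0.1035 -0.2737  0.0042]
```

drive_tool:
  series:
    - [0,0,0,0,0,10,0]
    - [0,0,0,0,0,10,0]
    - [0,0,0,0,0,10.2,0]
    - [0.0207,-0.0547,0,0,0,0,0]
    - [0.0207,-0.0547,0,0,0,0,0]

```text
time: 4.47
position: [0.552, 0.191, 0.1522]
tool_rot: [-0.001, 1.0, -0.0, 0.0]
ft_force: [0.7, -1.0, -1.3]
grip_width: 0.0359
```

drive_tool:
  series:
    - [0.0207,-0.0547,0,0,0,0,0]
    - [0.0207,-0.0547,0,0,0,0,0]
    - [0.0207,-0.0547,0,0,0,0,0]
    - [0,0,0,0,0,0,0]
    - [0,0,0,0,0,0,0]

```text
time: 5.1
position: [0.4911, 0.0275, 0.1523]
tool_rot: [0.001, 1.0, 0.0, 0.001]
ft_force: [0.2, 0.3, -1.8]
grip_width: 0.0358
```

```bash
python3 -c "
from h import *
go(.491,.0275,.0375,90)"
```

```text
t 5.1 pos [0.4911 0.0275 0.1523] heading 89.9 F [ 0.2  0.3 -1.8] w 0.0358 tilt [ 1.7e+00  2.0e-01 -1.0e+03]
tool turn z -0.1 shift before turn [ 0.0003 -0.      0.1148] after turn [ 0.0003 -0.      0.1148]
```

drive_tool:
  series:
    - [0,0,0.04,0,0,0,0]
    - [0,0,0.04,0,0,0,0]
    - [0,0,0.025,0,0,0,0]
    - [0,0,0.008,0,0,0,0]
    - [0,0,0,0,0,0,0]

```text
time: 5.72
position: [0.4911, 0.0284, 0.0386]
tool_rot: [-0.001, 1.0, 0.0, 0.0]
ft_force: [0.4, 0.3, -1.9]
grip_width: 0.0359
```

```bash
python3 -c "
from h import *
go(.491,.0275,.0368,90)"
```

```text
t 5.72 pos [0.4911 0.0284 0.0386] heading 90.1 F [ 0.4  0.3 -1.9] w 0.0359 tilt [ 4.e-01  0.e+00 -1.e+03]
tool turn z 0.1 shift before turn [ 0.0001 -0.0009  0.0018] after turn [ 0.0001 -0.0009  0.0018]
```

drive_tool:
  series:
    - [0,0,0.0015,0,0,0,0]
    - [0,0,0,0,0,0,0]
    - [0,0,0,0,0,0,0.6]
    - [0,0,0,0,0,0,0.6]
    - [0,0,0,0,0,0,0.6]

```text
time: 6.35
position: [0.4907, 0.0274, 0.0373]
tool_rot: [0.0, 1.0, -0.0, 0.0]
ft_force: [-0.0, 0.5, -0.8]
grip_width: 0.051
```

drive_tool:
  series:
    - [0,0,0,0,0,0,0.6]
    - [0,0,-0.02,0,0,0,0.6]
    - [0,0,-0.04,0,0,0,0.6]
    - [0,0,-0.05,0,0,0,0.8]
    - [0,0,0,0,0,0,0.8]

```text
time: 6.98
position: [0.4931, 0.0271, 0.1503]
tool_rot: [0.0, 1.0, -0.001, 0.004]
ft_force: [-0.4, -0.1, 0.3]
grip_width: 0.0643
```

```bash
python3 -c "
from h import *
go(.4252,.2904,.15,90)"
```

```text
t 6.97 pos [0.4931 0.0271 0.1503] heading 90.0 F [-0.4 -0.1  0.3] w 0.0643 tilt [    8.4    -1.5 -1000. ]
tool turn z -0.0 shift before turn [ 0.068   0.2632 -0.0006] after turn [ 0.0679  0.2633 -0.0006]
```

drive_tool:
  series:
    - [0.0132,0.0526,0,0,0,0,1]
    - [0.0132,0.0526,0,0,0,0,1]
    - [0.0132,0.0526,0,0,0,0,1]
    - [0.0132,0.0526,0,0,0,0,1]
    - [0.0132,0.0526,0,0,0,0,1]

```text
time: 7.6
position: [0.4233, 0.2918, 0.1458]
tool_rot: [0.0, 1.0, -0.0, -0.001]
ft_force: [-0.3, -0.2, 0.7]
grip_width: 0.0868
```

drive_tool:
  series:
    - [0,0,0,0,0,0,1]
    - [0,0,0,0,0,0,1]

```text
time: 7.85
position: [0.4238, 0.29, 0.146]
tool_rot: [-0.0, 1.0, -0.001, -0.001]
ft_force: [0.6, 0.0, 0.1]
grip_width: 0.0872
```

```bash
python3 -c "
from h import *
go(.4252,.2904,.024,90)
p,d=robot.camera('top');P=cloud('top',d);cv2.imwrite('pics/top1.png',p)
print(rect(P,(.491,.0275),.06,.075,.1),rect(P,(.491,.0275),.06,.05,.1),P[...,2][235,354])"
```

```text
t 7.85 pos [0.4238 0.29   0.146 ] heading 90.0 F [0.6 0.  0.1] w 0.0872 tilt [   -2.     -1.3 -1000. ]
tool turn z 0.0 shift before turn [-0.0016  0.0005  0.122 ] after turn [-0.0016  0.0005  0.122 ]
{'c': (491.9, 26.6), 'size': (46.4, 35.5), 'yaw': -0.1, 'z': 85.0, 'n': 558} {'c': (491.6, 26.8), 'size': (79.8, 36.1), 'yaw': -0.0, 'z': 83.0, 'n': 930} 0.08474793008571002
```

drive_tool:
  series:
    - [-0.001,0,0.04,0,0,0,1]
    - [0,0,0.04,0,0,0,1]
    - [0,0,0.03,0,0,0,1]
    - [0,0,0.012,0,0,0,1]
    - [0,0,0,0,0,0,0.7]

```text
time: 8.52
position: [0.4257, 0.2895, 0.0246]
tool_rot: [0.001, 1.0, -0.0, -0.001]
ft_force: [-0.2, 0.5, 0.9]
grip_width: 0.0827
```

drive_tool:
  series:
    - [0,0,0,0,0,0,0]
    - [0,0,0,0,0,0,0]
    - [0,0,0,0,0,0,0]
    - [0,0,0,0,0,0,0]
    - [0,0,0,0,0,0,0]
  squeeze: 20

```text
time: 9.15
position: [0.4257, 0.2908, 0.0254]
tool_rot: [0.0, 1.0, 0.0, 0.0]
ft_force: [0.3, -0.3, 2.6]
grip_width: 0.0409
```

drive_tool:
  series:
    - [0,0,0,0,0,0,0]
    - [0,0,-0.02,0,0,0,0]
    - [0,0,-0.04,0,0,0,0]
    - [0,0,-0.05,0,0,0,0]
    - [0,0,-0.04,0,0,0,0]

```text
time: 9.78
position: [0.4255, 0.2905, 0.1764]
tool_rot: [0.0, 1.0, -0.0, 0.0]
ft_force: [0.1, -0.1, -1.4]
grip_width: 0.0408
```

```bash
python3 -c "
from h import *
go(.5855,.027,.175,90)"
```

```text
t 9.78 pos [0.4255 0.2905 0.1764] heading 90.0 F [ 0.1 -0.1 -1.4] w 0.0408 tilt [ 1.e-01 -1.e-01 -1.e+03]
tool turn z -0.0 shift before turn [-0.1601 -0.2634  0.0015] after turn [-0.16   -0.2635  0.0015]
```

Grasp TCP at z≈0.0252, so the place height is ≈0.0402.

drive_tool:
  series:
    - [-0.032,-0.0527,0,0,0,0,0]
    - [-0.032,-0.0527,0,0,0,0,0]
    - [-0.032,-0.0527,0,0,0,0,0]
    - [-0.032,-0.0527,0,0,0,0,0]
    - [-0.032,-0.0527,0,0,0,0,0]

```text
time: 10.4
position: [0.5858, 0.0252, 0.1745]
tool_rot: [0.0, 1.0, 0.0, -0.001]
ft_force: [-0.7, 0.1, -2.0]
grip_width: 0.0409
```

drive_tool:
  series:
    - [0,0,0.04,0,0,0,0]
    - [0,0,0.04,0,0,0,0]
    - [0,0,0.04,0,0,0,0]
    - [0,0,0.008,0,0,0,0]
    - [0,0,0,0,0,0,0]

```text
time: 11.02
position: [0.5854, 0.027, 0.0469]
tool_rot: [0.0, 1.0, 0.0, -0.0]
ft_force: [1.0, -0.3, -0.9]
grip_width: 0.041
```

```bash
python3 -c "
from h import *
go(.5855,.027,.0405,90)"
```

```text
t 11.03 pos [0.5854 0.027  0.0469] heading 90.0 F [ 1.  -0.3 -0.9] w 0.041 tilt [-8.e-01  1.e-01 -1.e+03]
tool turn z -0.0 shift before turn [-0.0001 -0.      0.0064] after turn [-0.0001 -0.      0.0064]
```

drive_tool:
  series:
    - [0,0,0.004,0,0,0,0]
    - [0,0,0.002,0,0,0,0]
    - [0,0,0,0,0,0,0]
    - [0,0,0,0,0,0,0.65]
    - [0,0,0,0,0,0,0.65]

```text
time: 11.65
position: [0.5857, 0.0269, 0.0414]
tool_rot: [0.0, 1.0, -0.0, 0.0]
ft_force: [-0.4, -0.0, 0.0]
grip_width: 0.0524
```

drive_tool:
  series:
    - [0,0,0,0,0,0,0.65]
    - [0,0,0,0,0,0,0.65]
    - [0,0,-0.03,0,0,0,0.65]
    - [0,0,-0.05,0,0,0,1]
    - [0,0,-0.05,0,0,0,1]

```text
time: 12.28
position: [0.5851, 0.027, 0.172]
tool_rot: [0.0, 1.0, 0.0, -0.001]
ft_force: [0.4, -0.2, -0.6]
grip_width: 0.0693
```

```bash
python3 -c "
from h import *
go(.5881,-.2892,.15,55.3)"
```

```text
t 12.28 pos [0.5851 0.027  0.172 ] heading 90.0 F [ 0.4 -0.2 -0.6] w 0.0693 tilt [-1.1e+00  2.0e-01 -1.0e+03]
tool turn z 34.7 shift before turn [-0.0032 -0.3162  0.022 ] after turn [-0.1825 -0.2582  0.0218]
```

drive_tool:
  series:
    - [-0.0005,-0.06,0.004,0,0,0,1]
    - [-0.0005,-0.06,0.004,0,0,0,1]
    - [-0.0005,-0.06,0.004,0,0,0,1]
    - [-0.0005,-0.06,0.004,0,0,0,1]
    - [-0.0005,-0.06,0.004,0,0,0,1]

```text
time: 12.9
position: [0.5876, -0.2749, 0.1509]
tool_rot: [0.0, 1.0, 0.0, 0.0]
ft_force: [0.3, -1.0, 0.8]
grip_width: 0.087
```

drive_tool:
  series:
    - [-0.0005,-0.0165,0.003,0,0,8.7,1]
    - [0,0,0,0,0,8.7,1]
    - [0,0,0,0,0,8.7,1]
    - [0,0,0,0,0,8.6,1]
    - [0,0,0,0,0,0,1]

```text
time: 13.52
position: [0.5881, -0.2894, 0.1478]
tool_rot: [0.298, 0.955, 0.0, -0.0]
ft_force: [-1.1, -0.2, 0.6]
grip_width: 0.087
```

```bash
python3 -c "
from h import *
go(.5881,-.2892,.006,55.3)
p,d=robot.camera('top');P=cloud('top',d);cv2.imwrite('pics/top2.png',p)
print(rect(P,(.5855,.027),.04,.067,.085))"
```

```text
t 13.53 pos [ 0.5881 -0.2894  0.1478] heading 55.4 F [-1.1 -0.2  0.6] w 0.087 tilt [-5.e-01  3.e-01 -1.e+03]
tool turn z 0.1 shift before turn [1.000e-04 2.000e-04 1.418e-01] after turn [1.000e-04 2.000e-04 1.418e-01]
{'c': (585.4, 26.2), 'size': (42.0, 39.8), 'yaw': -0.2, 'z': 76.6, 'n': 432}
```

drive_tool:
  series:
    - [0,0,0.045,0,0,0,1]
    - [0,0,0.045,0,0,0,1]
    - [0,0,0.035,0,0,0,1]
    - [0,0,0.014,0,0,0,1]
    - [0,0,0,0,0,0,0.8]

```text
time: 14.2
position: [0.588, -0.2893, 0.0084]
tool_rot: [0.298, 0.955, 0.0, -0.001]
ft_force: [-0.9, -0.8, 0.4]
grip_width: 0.0827
```

drive_tool:
  series:
    - [0,0,0,0,0,0,0]
    - [0,0,0,0,0,0,0]
    - [0,0,0,0,0,0,0]
    - [0,0,0,0,0,0,0]
    - [0,0,0,0,0,0,0]
  squeeze: 25

```text
time: 14.82
position: [0.589, -0.2899, 0.0103]
tool_rot: [0.298, 0.954, -0.0, 0.001]
ft_force: [-0.9, 0.6, 6.0]
grip_width: 0.0556
```

drive_tool:
  series:
    - [0,0,0,0,0,0,0]
    - [0,0,-0.02,0,0,0,0]
    - [0,0,-0.04,0,0,0,0]
    - [0,0,-0.04,0,0,0,0]
    - [0,0,-0.03,0,0,0,0]

```text
time: 15.45
position: [0.5886, -0.2898, 0.1418]
tool_rot: [0.298, 0.954, -0.0, 0.001]
ft_force: [0.1, -0.4, -1.6]
grip_width: 0.0558
```

```bash
python3 -c "
from h import *
go(.579,-.0725,.14,90)"
```

```text
t 15.45 pos [ 0.5886 -0.2898  0.1418] heading 55.3 F [ 0.1 -0.4 -1.6] w 0.0558 tilt [    1.6    -1.3 -1000. ]
tool turn z -34.7 shift before turn [0.1316 0.1731 0.0015] after turn [0.0096 0.2173 0.0017]
```

drive_tool:
  series:
    - [0,0,0,0,0,-8.7,0]
    - [0,0,0,0,0,-8.7,0]
    - [0,0,0,0,0,-8.7,0]
    - [0,0,0,0,0,-8.6,0]
    - [0.0024,0.0543,0,0,0,0,0]

```text
time: 16.08
position: [0.587, -0.2388, 0.1401]
tool_rot: [0.002, 1.0, -0.002, 0.002]
ft_force: [-0.3, 1.0, -1.6]
grip_width: 0.056
```

drive_tool:
  series:
    - [0.0024,0.0543,0,0,0,0,0]
    - [0.0024,0.0543,0,0,0,0,0]
    - [0.0024,0.0543,0,0,0,0,0]
    - [0,0,0.03,0,0,0,0]
    - [0,0,0.03,0,0,0,0]

```text
time: 16.7
position: [0.5793, -0.0713, 0.0798]
tool_rot: [-0.001, 1.0, -0.0, 0.001]
ft_force: [0.2, -0.6, -1.6]
grip_width: 0.0558
```

drive_tool:
  series:
    - [0,0,0.03,0,0,0,0]
    - [0,0,0.015,0,0,0,0]
    - [0,0,0,0,0,0,0]

```text
time: 17.08
position: [0.5782, -0.0722, 0.0336]
tool_rot: [0.0, 1.0, 0.0, -0.001]
ft_force: [0.2, 0.0, -1.7]
grip_width: 0.0559
```

```bash
python3 -c "
from h import *
go(.579,-.0725,.0255,90)"
```

```text
t 17.07 pos [ 0.5782 -0.0722  0.0336] heading 90.0 F [ 0.2  0.  -1.7] w 0.0559 tilt [-1.8e+00  5.0e-01 -1.0e+03]
tool turn z -0.0 shift before turn [-0.0008 -0.0003  0.0081] after turn [-0.0008 -0.0003  0.0081]
```

drive_tool:
  series:
    - [0,0,0.005,0,0,0,0]
    - [0,0,0.003,0,0,0,0]
    - [0,0,0,0,0,0,0]
    - [0,0,0,0,0,0,0.85]
    - [0,0,0,0,0,0,0.85]

```text
time: 17.7
position: [0.5792, -0.0724, 0.0265]
tool_rot: [0.0, 1.0, -0.0, 0.0]
ft_force: [0.1, -0.6, 0.2]
grip_width: 0.0683
```

drive_tool:
  series:
    - [0,0,0,0,0,0,0.85]
    - [0,0,0,0,0,0,0.85]
    - [0,0,-0.03,0,0,0,0.85]
    - [0,0,-0.05,0,0,0,1]
    - [0,0,-0.05,0,0,0,1]

```text
time: 18.32
position: [0.5784, -0.0722, 0.157]
tool_rot: [0.0, 1.0, 0.0, -0.001]
ft_force: [0.8, 0.4, 0.3]
grip_width: 0.0845
```

```bash
python3 -c "
from h import *
go(.4292,-.2967,.15,107.2)"
```

```text
t 18.32 pos [ 0.5784 -0.0722  0.157 ] heading 90.0 F [0.8 0.4 0.3] w 0.0845 tilt [-1.1e+00  4.0e-01 -1.0e+03]
tool turn z -17.2 shift before turn [ 0.1491 -0.2246  0.0071] after turn [ 0.2089 -0.1703  0.0072]
```

drive_tool:
  series:
    - [0.0298,-0.0449,0.001,0,0,0,1]
    - [0.0298,-0.0449,0.001,0,0,0,1]
    - [0.0298,-0.0449,0.001,0,0,0,1]
    - [0.0298,-0.0449,0.001,0,0,0,1]
    - [0.0298,-0.0449,0.001,0,0,0,1]

```text
time: 18.95
position: [0.4287, -0.2981, 0.1512]
tool_rot: [0.0, 1.0, -0.0, 0.0]
ft_force: [0.7, -0.7, 1.1]
grip_width: 0.0866
```

drive_tool:
  series:
    - [0,0,0,0,0,-8.6,1]
    - [0,0,0,0,0,-8.6,1]
    - [0,0,0.04,0,0,0,1]
    - [0,0,0,0,0,0,1]

```text
time: 19.45
position: [0.428, -0.2951, 0.1091]
tool_rot: [-0.149, 0.989, 0.003, -0.002]
ft_force: [-0.4, 0.1, 0.4]
grip_width: 0.087
```

```bash
python3 -c "
from h import *
p,d=robot.camera('top');P=cloud('top',d);cv2.imwrite('pics/top3.png',p)
print('sw',rect(P,(.579,-.0725),.045,.051,.07))
go(.4292,-.2967,.0075,107.2)"
```

```text
sw {'c': (577.0, -72.5), 'size': (55.8, 55.2), 'yaw': -0.6, 'z': 59.2, 'n': 923}
t 19.5 pos [ 0.4289 -0.296   0.1104] heading 107.2 F [-0.3  0.7  0.5] w 0.0872 tilt [   -2.3     2.4 -1000. ]
tool turn z -0.0 shift before turn [-0.0002 -0.0011  0.1029] after turn [-0.0002 -0.0011  0.1029]
```

drive_tool:
  series:
    - [0,0,0.04,0,0,0,1]
    - [0,0,0.04,0,0,0,1]
    - [0,0,0.015,0,0,0,1]
    - [0,0,0.007,0,0,0,1]
    - [0,0,0,0,0,0,1]

```text
time: 20.12
position: [0.4302, -0.2972, 0.0098]
tool_rot: [-0.149, 0.989, -0.001, 0.0]
ft_force: [-0.0, 0.3, 0.6]
grip_width: 0.0871
```

drive_tool:
  series:
    - [0,0,0,0,0,0,0.4]
    - [0,0,0,0,0,0,0]
    - [0,0,0,0,0,0,0]
    - [0,0,0,0,0,0,0]
    - [0,0,0,0,0,0,0]
  squeeze: 20

```text
time: 20.75
position: [0.4298, -0.2968, 0.0094]
tool_rot: [-0.149, 0.989, -0.0, 0.0]
ft_force: [-0.0, 1.0, 4.4]
grip_width: 0.0595
```

```bash
python3 -c "
from h import *
go(.4292,-.2967,.0075,107.2)"
```

```text
t 20.75 pos [ 0.4298 -0.2968  0.0094] heading 107.2 F [-0.   1.   4.4] w 0.0595 tilt [ 3.e-01 -3.e-01 -1.e+03]
tool turn z -0.0 shift before turn [0.0006 0.0003 0.0019] after turn [0.0006 0.0003 0.0019]
```

drive_tool:
  series:
    - [0,0,-0.02,0,0,0,0]
    - [0,0,-0.04,0,0,0,0]
    - [0,0,-0.05,0,0,0,0]
    - [0,0,-0.04,0,0,8.6,0]
    - [0,0,0,0,0,8.6,0]

```text
time: 21.38
position: [0.4313, -0.2983, 0.1622]
tool_rot: [0.003, 1.0, -0.003, 0.002]
ft_force: [-0.6, -0.7, -0.9]
grip_width: 0.0601
```

```bash
python3 -c "
from h import *
go(.491,.1275,.15,90)"
```

```text
t 21.38 pos [ 0.4313 -0.2983  0.1622] heading 89.7 F [-0.6 -0.7 -0.9] w 0.0601 tilt [    5.     -5.4 -1000. ]
tool turn z -0.3 shift before turn [-0.0574  0.4262  0.0102] after turn [-0.0597  0.4259  0.0102]
```

drive_tool:
  series:
    - [-0.0076,0.0531,0,0,0,0,0]
    - [-0.0076,0.0531,0,0,0,0,0]
    - [-0.0076,0.0531,0,0,0,0,0]
    - [-0.0076,0.0531,0,0,0,0,0]
    - [-0.0076,0.0531,0,0,0,0,0]

```text
time: 22.0
position: [0.4677, -0.0296, 0.1588]
tool_rot: [0.0, 1.0, 0.0, -0.0]
ft_force: [-0.2, 0.6, -0.2]
grip_width: 0.0596
```

drive_tool:
  series:
    - [-0.0076,0.0531,0,0,0,0,0]
    - [-0.0076,0.0531,0,0,0,0,0]
    - [-0.0076,0.0531,0,0,0,0,0]
    - [0,0,0.03,0,0,0,0]
    - [0,0,0,0,0,0,0]

```text
time: 22.62
position: [0.4884, 0.1287, 0.1273]
tool_rot: [-0.001, 1.0, -0.0, -0.003]
ft_force: [-0.6, -0.1, -0.5]
grip_width: 0.0601
```

```bash
python3 -c "
from h import *
for n in ('top','scene'):
  p,d=robot.camera(n);P=cloud(n,d);cv2.imwrite('pics/%s4.png'%n,p)
  for z in ((.11,.15),(.135,.147)): print(n,rect(P,(.491,.1275),.06,*z))
  if n=='scene': cv2.imwrite('pics/c4.png',cv2.resize(p[130:330,270:470],None,fx=3,fy=3))
go(.491,.1275,.07,90)"
```

```text
top None
top None
scene {'c': (494.4, 127.8), 'size': (81.1, 75.8), 'yaw': 1.0, 'z': 138.5, 'n': 967}
scene {'c': (494.9, 127.2), 'size': (81.1, 74.4), 'yaw': 2.4, 'z': 138.8, 'n': 855}
t 22.73 pos [0.4904 0.1277 0.129 ] heading 89.9 F [-0.2  0.6 -0.1] w 0.0596 tilt [-1.3e+00 -1.0e-01 -1.0e+03]
tool turn z -0.1 shift before turn [-0.0007 -0.0002  0.059 ] after turn [-0.0007 -0.0002  0.059 ]
```

View pics/c4.png

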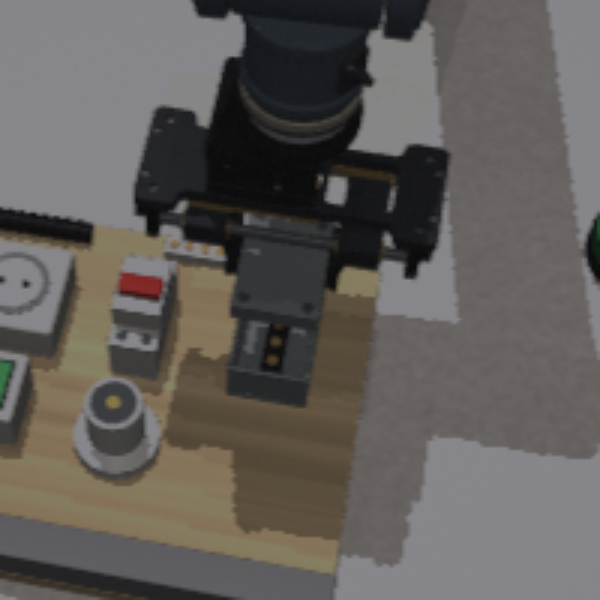

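drive_tool:
  series:
    - [0,0,0.03,0,0,0,0]
    - [0,0,0.02,0,0,0,0]
    - [0,0,0.01,0,0,0,0]
    - [0,0,0,0,0,0,0]
    - [0,0,0,0,0,0,0]

```text
time: 23.35
position: [0.4915, 0.1278, 0.0699]
tool_rot: [0.0, 1.0, 0.0, 0.001]
ft_force: [-0.1, -0.4, -0.9]
grip_width: 0.0595
```

```bash
python3 -c "
from h import *
p,d=robot.camera('scene');P=cloud('scene',d);cv2.imwrite('pics/c5.png',cv2.resize(p[180:300,310:430],None,fx=5,fy=5))
go(.491,.1275,.0594,90)"
```

```text
t 23.4 pos [0.4915 0.1279 0.0699] heading 90.0 F [-0.4  0.4 -0.3] w 0.06 tilt [ 1.9e+00  1.0e-01 -1.0e+03]
tool turn z -0.0 shift before turn [ 0.0005 -0.0004  0.0105] after turn [ 0.0005 -0.0004  0.0105]
```

View pics/c5.png

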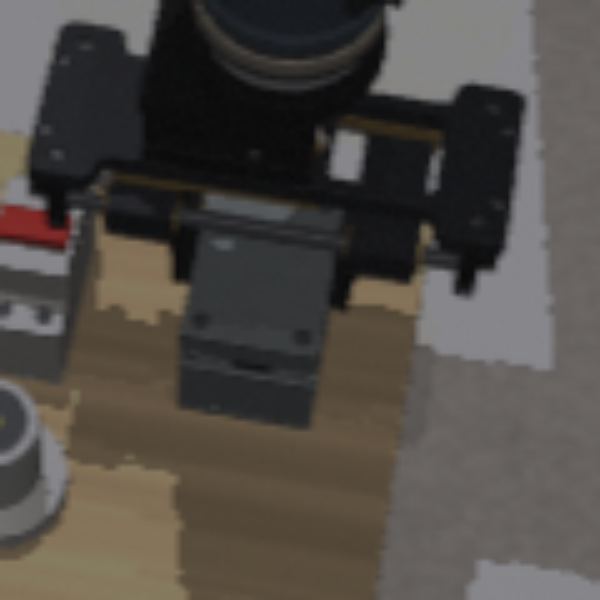

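The lid sits just above the rim, its edges lined up with the box (crop about (185–330, 350)). I lower it now.

drive_tool:
  series:
    - [0,0,0.004,0,0,0,0]
    - [0,0,0.003,0,0,0,0]
    - [0,0,0.003,0,0,0,0]
    - [0,0,0.001,0,0,0,0]
    - [0,0,0,0,0,0,0]

```text
time: 24.02
position: [0.4907, 0.1281, 0.0593]
tool_rot: [0.0, 1.0, -0.0, 0.0]
ft_force: [-1.5, 0.2, 10.3]
grip_width: 0.0596
```

drive_tool:
  series:
    - [0,0,-0.0005,0,0,0,0.85]
    - [0,0,0,0,0,0,0.85]
    - [0,0,0,0,0,0,0.85]
    - [0,0,0,0,0,0,0.85]
    - [0,0,0,0,0,0,0.85]

```text
time: 24.65
position: [0.4906, 0.128, 0.0584]
tool_rot: [0.0, 1.0, -0.0, -0.0]
ft_force: [-0.6, 0.2, 0.2]
grip_width: 0.0738
```

drive_tool:
  series:
    - [0,0,-0.02,0,0,0,0.85]
    - [0,0,-0.05,0,0,0,0.85]
    - [0,0,-0.05,0,0,0,0.85]
    - [0,0.06,0,0,0,0,0.85]
    - [0,0.06,0,0,0,0,0.85]

```text
time: 25.28
position: [0.4916, 0.2488, 0.1798]
tool_rot: [0.002, 1.0, 0.0, 0.001]
ft_force: [0.4, 0.1, -0.5]
grip_width: 0.0742
```

drive_tool:
  series:
    - [0,0.06,0,0,0,0,0.85]
    - [0,0.06,0,0,0,0,0.85]
    - [0,0,0,0,0,0,0.85]
    - [0,0,0,0,0,0,0.85]

```text
time: 25.78
position: [0.4901, 0.3675, 0.178]
tool_rot: [-0.0, 1.0, -0.001, -0.001]
ft_force: [0.4, 0.4, 0.5]
grip_width: 0.0738
```

```bash
python3 -c "
from h import *
p,d=robot.camera('top');P=cloud('top',d);cv2.imwrite('pics/t6.png',cv2.resize(p[100:320,100:560],None,fx=1.7,fy=1.7))
for k,c,r,a,b in (('lid',(.491,.1275),.053,.06,.09),('lid-any',(.491,.1275),.053,.03,.09),('brk',(.4916,.0268),.055,.05,.1),('lamp',(.5855,.0265),.04,.067,.085),('sw',(.577,-.0725),.045,.051,.07),('sock',(.4906,-.0725),.055,.045,.065),('spare',(.5279,.4465),.07,.035,.09)): print(k,rect(P,c,r,a,b))
q=P[(abs(P[...,0]-.491)<.04)&(abs(P[...,1]-.1275)<.028)]
print('lid plane dz/dx,dz/dy,z',np.linalg.lstsq(np.c_[q[:,:2]-[.491,.1275],np.ones(len(q))],q[:,2],rcond=None)[0])
o=robot.get_obs();print(o['time'],o['position'],o['ft_force'])"
```

```text
lid {'c': (489.8, 127.3), 'size': (84.2, 60.2), 'yaw': -0.0, 'z': 72.3, 'n': 1580}
lid-any {'c': (489.8, 127.3), 'size': (84.2, 60.2), 'yaw': -0.0, 'z': 72.3, 'n': 1594}
brk {'c': (491.8, 26.8), 'size': (79.7, 36.1), 'yaw': -0.1, 'z': 83.1, 'n': 927}
lamp {'c': (585.1, 26.2), 'size': (41.3, 39.8), 'yaw': 0.1, 'z': 76.7, 'n': 431}
sw {'c': (576.5, -72.5), 'size': (55.3, 55.1), 'yaw': -90.0, 'z': 59.3, 'n': 921}
sock {'c': (490.9, -72.4), 'size': (76.5, 74.7), 'yaw': 89.6, 'z': 56.5, 'n': 1729}
spare {'c': (490.4, 434.1), 'size': (10.3, 1.8), 'yaw': -83.7, 'z': 44.6, 'n': 13}
lid plane dz/dx,dz/dy,z [0.00093659 0.00330879 0.07232862]
25.825 [0.49035375 0.36684053 0.17813794] [-0.38183646  0.0177941   0.25269776]
```

View pics/t6.png

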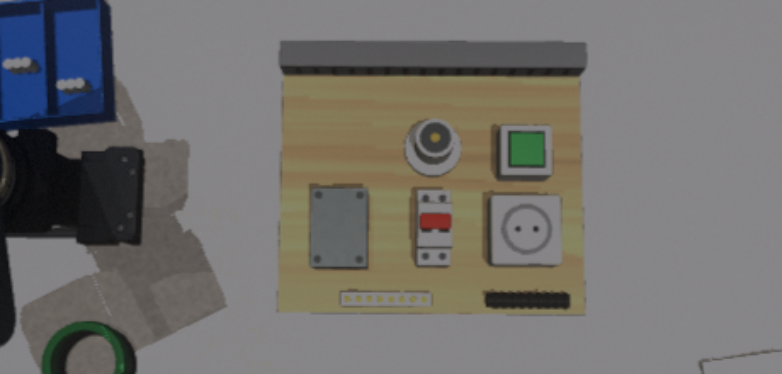

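The lid is level and flush at (338,228), with the breaker (434,228), lamp holder (433,145) and switch (526,150) in place. The gripper hides the spare here, so I check it from the scene camera and then hand in.

```bash
python3 -c "
from h import *
p,d=robot.camera('scene');P=cloud('scene',d)
print('spare',rect(P,(.5279,.4465),.055,.035,.09))
print(robot.hand_in())"
```

```text
spare {'c': (530.1, 446.5), 'size': (83.2, 19.7), 'yaw': 15.1, 'z': 55.6, 'n': 467}
the job is handed in; nothing more can be done
None
```

The circuit is set out as asked and the job is handed in, at about 26 s of the 128 s allowed. No verdict was reported.

| Item | Last check before hand-in |
|---|---|
| Red breaker | At y = 27 mm; halfway between the box and socket centres is 27.5 mm. Its long side runs front to back to within 0.1°. |
| Lamp holder | Directly behind the breaker, with a gap of about 21 mm, and less than 1 mm off to the side. |
| Light switch | Directly behind the socket, with a gap of about 20 mm, and square to it. |
| Grey lid | Fitted last. It is level and within about 1 mm of the box centre. Its top measures 72.3 mm against 71 mm nominal, and the camera reads 1–2 mm high elsewhere too. |
| Blue breaker | Not touched. In the final top view the gripper hid it. The scene camera put it within about 2 mm and 1° of where it started, which is within calibration error. |

No check failed, and the highest wrist force I saw was about 10 N, while seating the lid.

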